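# Open the bar clamp on the jeweller's bench

## Robot

A 6-joint arm with a two-finger parallel gripper is mounted at the origin on the work surface. World frame = base frame: x ahead of the robot, y to its left, z up, the work surface at z = 0. Lengths are in m, angles in rad, forces in N, time in s.
With the tool pointing down it reaches from about 0.3 to 0.775 m from the base axis. Payload 14.6 kg.
Tool frame: the origin (TCP) lies on the centre line of the jaws, within the pads' length; the fingertips stand 25 mm ahead of it and the grasp point (between the pads) lies 6 mm ahead of it (ctrl.tip_reach is the distance from the TCP to the fingertips, in m); z points along the fingers, y is the line along which they close (so a half turn about z gives the same grasp; the last joint's range is limited). The gripper opens to 94 mm and grips with 3 to 60 N. Pads are 16 mm wide; open, the fingers measure 119 mm over their backs; the gripper's body (75 mm by 177 mm) begins 78 mm behind the grasp point.
Start: joints at [-1.25, 0.3, 1.521, -0, 1.321, -0.067], TCP at [0.208, -0.509, 0.23] pointing down, gripper open.
Joint ranges: [-3.03, 3.03], [-0.79, 2.21], [0.23, 2.52], [-1.04, 4.18], [0, 3.07], [-2.55, 2.55]. Speed limits (rad/s): [2.22, 2.22, 2.57, 3.14, 3.14, 3.14].

## Interface

Orientations are given as [roll, pitch, yaw] about the fixed x, y, z axes, in that order (R = Rz(yaw) Ry(pitch) Rx(roll)).
In Python, from station import ctrl gives the robot as it stands. The module is installed in compiled form; this text tells all that it offers.
- The arm moves only by the tool apply_moves, never from a script. Its argument "deltas" is a list of rows, each a list of 7 numbers: the closure in counts, from 0 (fully open) to 255 (shut), then the shift along the world's x, y, z in cm, then the turn, a rotation vector about the world's x, y, z in rad. In form: [[jaw, tx, ty, tz, ax, ay, az], ...]. A call has 1 to 10 rows; each row shifts and turns the commanded pose from where the row before left it; what a row does not reach is not made up. A row lasts 1/10 s, in which the tool goes at most 50 mm and 8.59 degrees, less where a joint would pass 70% of its speed; a pose out of reach is approached as far as the arm can. A call with a gripper value outside its range is refused whole. The fingers move at their own pace and stop on an object; "grip_force" is the grip in N (left out, the last holds). Time passes only in rows, so rows that do not move let the fingers close. It gives the time, the measured TCP pose, the force, the opening and the grip force at its end, in the units of the state.
- ctrl.get_obs(): the state, without advancing time (a new reading comes with each control period).
- ctrl.camera(name): name is "side" or "top" or "wrist"; returns a dict with "img" (420x560x3 uint8, red, green, blue), "K" (3x3 intrinsics, pixels), "pose" (4x4, takes a point from camera to world coordinates); the wrist camera has in their place "hand_eye" (4x4, takes a point from camera to tool coordinates, whose origin is the TCP and whose axes are the flange's). Camera axes: x right, y up, looking along -z (the intrinsics and any distortion apply to the point x, -y, -z); pixel columns grow to the right and rows downward; lengths in m; the calibration is good to about 2 mm. The wrist camera is an equidistant fisheye: a pixel r from the principal point sees the ray r / f radians off the axis. A picture is of the moment at which its call begins: read the wrist's pose just before it. There is no depth.
- ctrl.hand_in(): hands the job in; it is judged then, once.
The state is a dict: "time_s": time; "qpos": joint angles; "joint_vel": joint speeds; "tau": joint torques, N m; "ee_pos": TCP position; "eef_rot": TCP orientation; "force": force on the tool from outside, world axes, zero at the start; "moment": the same for the moment, N m; "grip_width": finger opening in m; "grip_force": force on a finger pad.
Only numpy, scipy, OpenCV 4.12 (cv2) and the standard library are available. Lean on these libraries where they do the work, as an engineer would, in place of code of your own. Each camera call takes 0.05 s, during which the arm holds its last target. There are 200 camera calls.

## Task

The glue has set and the screw is already backed off, so open up the bar clamp that is screwed to the bench: press down the thumb release behind its sliding jaw and, keeping it down, push the jaw back along the bar until it is right up against the end stop, then let go so that the release springs up and the ratchet holds it there. Do not force the ratchet. Leave the glued wooden block standing where it is on the bar, and leave the tools and the jar around the clamp alone.

Things in the scene. Friction and masses are not known exactly. Their poses are not given: they have to be found in the camera images.
- clamp: Bar clamp screwed to the bench (fixed). Origin on the bench (z = 0) under the bar; x axis along the bar in the direction the jaw opens, z up. Notched aluminium bar 24 mm wide, top 36 mm above the bench, x -285 to +99 mm. At the -x end a dark screw head 84 mm high and a T handle (to x = -338 mm, 90 mm across). Flat foot flanges 90 mm across at both ends.
- stop (a point): Centre of the inner face of the end stop at the bar's +x end, 20 mm above the bench; 79 mm along x from the clamp's origin. The stop is a dark block 20 mm thick, 44 mm wide, 36 mm high; the jaw's sleeve comes to rest against it.
- jaw (a joint): Travel of the dark sliding jaw along the clamp's x, m; grows as it opens, 0.140 = fully back on the end stop. Starts between 0.008 and 0.038. Unless the release is held down the ratchet (notches 10 mm apart) lets it go back 10 mm at most; with the release down it slides with about 2.5 N of friction. It closes freely, clicking.
- jaw_face (a point): Centre of the jaw's face (towards the block and screw), 61 mm above the bench, at x = -125 mm + jaw travel in the clamp's frame. Face 44 mm wide; the upright casting is 22 mm thick and reaches 87 mm above the bench; the low sleeve (36 mm wide) runs to 64 mm behind the face.
- release (a joint): Angle of the steel thumb release, rad: a rocker on a cross pin 40 mm behind the jaw's face, 41 mm above the bench. 0 = up, tooth down in a notch; rests at up to 0.19 if the tooth lies on a notch's edge; from 0.21 the tooth is clear; 0.30 = fully down on a hard stop. Springs up by itself. Pressing at mid-tab takes about 3 N at first, 5 N fully down, up to 10 N with rubbing.
- release_pad (a point): Middle of the top face of the release's tab, where a thumb presses; 70 mm behind the jaw's face, 60 mm above the bench when up, 50 mm (and 4 mm nearer the stop) fully down. The tab is a steel plate 32 mm wide; it reaches 20 mm towards the jaw and 19 mm towards the stop, where a 9 mm upturned lip ends it: pushing on the lip towards the stop moves the jaw and also keeps the lever down.
- block: Glued block of three wooden plies, 60 mm along the bar, 50 mm wide, 50 mm high, about 0.11 kg, standing loose on the bar between the screw's pad and the jaw's face, 8 to 43 mm clear of the face. Origin at the centre of its underside (36 mm above the bench). Not to be moved.
- stake: Dark round steel stake, 54 mm in diameter, 72 mm high with a 26 mm stub on top, standing beside the bar. Origin at the centre of its underside. Bystander.
- jar: Small white jar, 48 mm in diameter, 58 mm high, standing beside the bar on the other side. Origin at the centre of its underside. Bystander.
- brush: Brush 180 mm long, lying on the bench beside the bar. Origin under its middle. Bystander.

How it is judged:
By the outcome, as a careful person would: the job done as asked, in the order asked, and still so for the second after the job is handed in, with the robot touching nothing.
It also fails if it takes over 35 s, if anything falls off the work surface, if the arm or the gripper's body presses on something with over 40 N, if the wrist force passes 120 N, or if a joint passes its speed limit or range.

## Working session

There is one attempt and no reset: what is moved stays moved. The work goes in short steps, Python scripts to look and compute and a tool call to move; the robot and the scene stay as the last step left them, time stands still between calls to the robot, and variables do not carry over. Pictures are saved under pics/ and viewed, at most 11 in all, crops included, and the job is handed in when it is done.

Besides the shell and the picture viewer there is one more tool, called as name(argument=value, ...) on one line, values as JSON. apply_moves: Moves the arm, as the interface text tells. Its arguments: {"type":"object","properties":{"deltas":{"type":"array"},"grip_force":{"type":"number"}},"required":["deltas"]}

```bash
mkdir -p pics
cat > h.py <<'E'
from station import ctrl
import cv2, numpy as np
from scipy.spatial.transform import Rotation as R
def snap(n,f):
    c=ctrl.camera(n); cv2.imwrite('pics/'+f,c['img'][:,:,::-1]); return c
def ray(c,u,v):
    K=c['K'];d=np.array([(u-K[0,2])/K[0,0],-(v-K[1,2])/K[1,1],-1.]);P=c['pose']
    return P[:3,3],P[:3,:3]@d
def onz(c,u,v,z):
    o,d=ray(c,u,v);return o+d*(z-o[2])/d[2]
def proj(c,p):
    P=c['pose'];q=P[:3,:3].T@(np.array(p)-P[:3,3]);K=c['K']
    return K[0,2]+K[0,0]*q[0]/-q[2],K[1,2]-K[1,1]*q[1]/-q[2]
E
python3 - <<'E'
from h import *
import pickle
for n in('top','side'):
    c=snap(n,n+'0.png');c.pop('img');pickle.dump(c,open(n+'.pkl','wb'));print(n,c['K'],c['pose'],c.keys())
print(ctrl.get_obs())
E
```

```text
top [[530.25720695   0.         271.49374621]
 [  0.         530.25720695 212.08410271]
 [  0.           0.           1.        ]] [[-0.02230342  0.99650977 -0.08044154  0.52772244]
 [-0.99974944 -0.02207822  0.00368794  0.09584182]
 [ 0.00189906  0.08050363  0.99675251  1.0544466 ]
 [ 0.          0.          0.          1.        ]] dict_keys(['K', 'pose'])
side [[412.5189469    0.         271.15823629]
 [  0.         412.5189469  210.56561279]
 [  0.           0.           1.        ]] [[-0.92084237  0.22441529 -0.31888417  0.36853513]
 [-0.38993221 -0.52683873  0.75524422  0.60152885]
 [ 0.00148782  0.81980408  0.57264217  0.42506791]
 [ 0.          0.          0.          1.        ]] dict_keys(['K', 'pose'])
{'time_s': 0.1, 'qpos': array([-1.24959894e+00,  3.00433299e-01,  1.52150532e+00, -1.71535549e-05,
        1.32070722e+00, -6.66396038e-02]), 'joint_vel': array([ 0.0003341 , -0.00242181, -0.00078556, -0.00020081,  0.00010763,
       -0.0001532 ]), 'tau': array([ 7.22872355e-04, -5.32644939e+01, -3.53285444e+01,  7.08612800e-02,
        2.34605034e-02, -7.09944948e-05]), 'ee_pos': array([ 0.20791077, -0.50896546,  0.2299391 ]), 'eef_rot': array([-3.14054070e+00, -5.35534045e-05,  3.87841220e-01]), 'force': array([ 0.32052103, -0.10673067,  0.49150702]), 'moment': array([ 0.00260039, -0.04551396, -0.00344806]), 'grip_force': 0.0, 'grip_width': 0.09381117560063455}
```

View pics/top0.png

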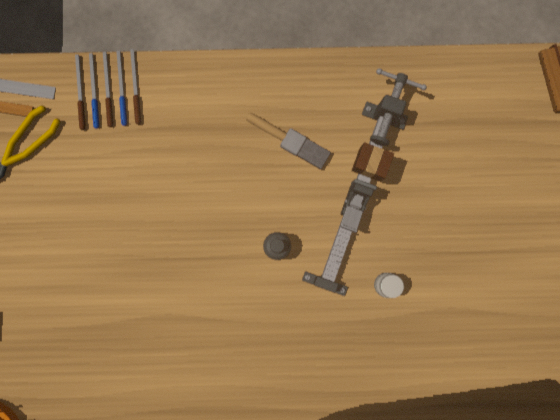

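View pics/side0.png

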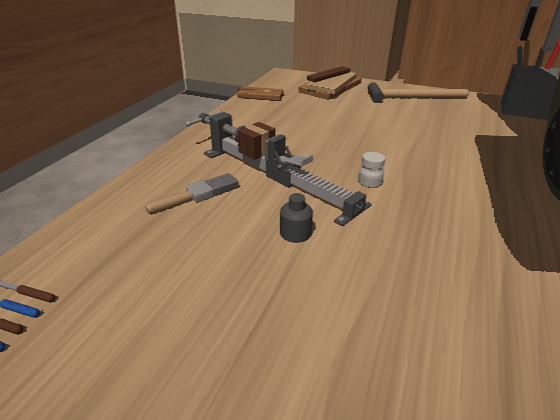

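The top view shows the clamp running from the screw at about (400,80) to the stop at about (325,284). The block is at (373,162), the jaw near (362,190), the tab near (352,215), the stake at (278,246) and the jar at (390,286). I'll zoom in to measure.

Run:
```python
from h import *
a=cv2.imread('pics/top0.png')[140:300,260:420];b=cv2.imread('pics/side0.png')[100:230,190:390]
cv2.imwrite('pics/topc.png',cv2.resize(a,(600,600),interpolation=cv2.INTER_CUBIC))
cv2.imwrite('pics/sidec.png',cv2.resize(b,(800,520),interpolation=cv2.INTER_CUBIC))
```

```text
(no output)
```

View pics/topc.png

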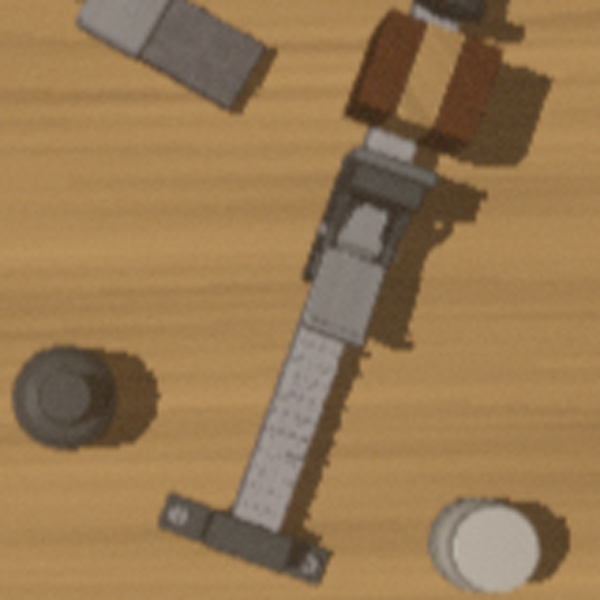

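View pics/sidec.png

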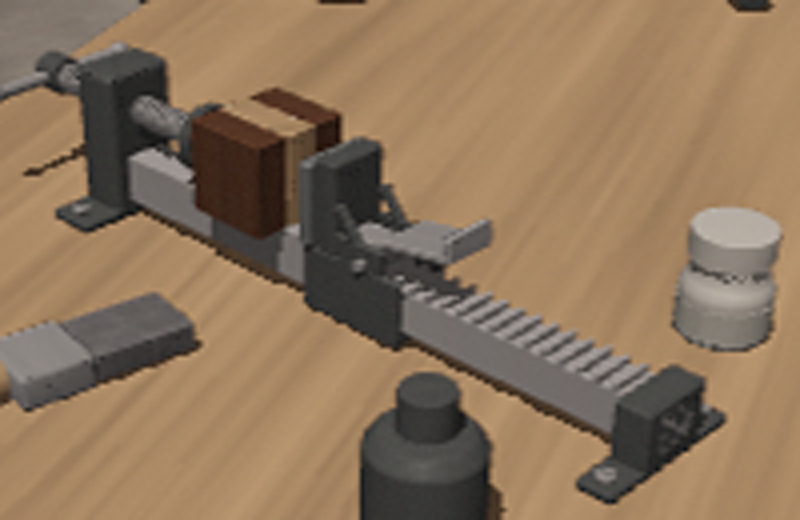

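Run:
```python
from h import *
import pickle
c=pickle.load(open('top.pkl','rb'));s=pickle.load(open('side.pkl','rb'))
T=lambda u,v,z:onz(c,260+u/3.75,140+v/3.75,z)
a=T(256.5,521,.036);b=T(325,335,.036);d=b-a;print('bar end',a,'b',b)
far=T(390,135,.036);print('near block bar',far)
d=a-far;yaw=np.arctan2(d[1],d[0]);print('yaw',yaw)
X=np.array([np.cos(yaw),np.sin(yaw),0]);Y=np.array([-X[1],X[0],0])
O=a-.079*X;O[2]=0;print('O',O)
def loc(p):p=p-O;return np.round([p@X,p@Y,p[2]],4)
for n,u,v,z in[('jf l',355,150,.087),('jf r',437,180,.087),('lip l',302,322,.066),('lip r',362,345,.066),('tab fl',328,247,.060),('tab fr',385,265,.06),('blk l',345,115,.086),('blkr',462,150,.086),('stake',65,395,.098),('jar',497,548,.058)]:
    print(n,loc(T(u,v,z)),T(u,v,z))
# side check
S=lambda p:np.round((np.array(proj(s,p))-[190,100])*4)
print('stop inner top corners',S(O+.079*X+.022*Y+[0,0,.036]),S(O+.079*X-.022*Y+[0,0,.036]))
for t in(.01,.02,.03):
  f=O+(-.125+t)*X
  print(t,'face top',S(f+.022*Y+[0,0,.087]),S(f-.022*Y+[0,0,.087]),'lip top',S(f+.089*X+.016*Y+[0,0,.069]),S(f+.089*X-.016*Y+[0,0,.069]))
```

```text
bar end [ 0.47958568 -0.01361677  0.036     ] b [ 0.57345434 -0.05166099  0.036     ]
near block bar [ 0.67609251 -0.08874514  0.036     ]
yaw 2.7764204838516457
O [ 0.5533766  -0.04182847  0.        ]
jf l [-0.1083 -0.0198  0.087 ] [ 0.66162045 -0.06205716  0.087     ]
jf r [-0.1078  0.0229  0.087 ] [ 0.64591925 -0.10172974  0.087     ]
lip l [-0.0217 -0.0145  0.066 ] [ 0.57883366 -0.03608496  0.066     ]
lip r [-0.0209  0.0174  0.066 ] [ 0.56672422 -0.06555078  0.066     ]
tab fl [-0.0624 -0.0138  0.06  ] [ 0.61655548 -0.05118356  0.06      ]
tab fr [-0.0634  0.0161  0.06  ] [ 0.60685251 -0.07949194  0.06      ]
blk l [-0.1233 -0.0299  0.086 ] [ 0.67921424 -0.05790772  0.086     ]
blkr [-0.1262  0.0299  0.086 ] [ 0.66060039 -0.1147837   0.086     ]
stake [ 0.0528 -0.1136  0.098 ] [0.54463178 0.08313076 0.098     ]
jar [0.0513 0.1145 0.058 ] [ 0.46461641 -0.13044748  0.058     ]
stop inner top corners [666. 355.] [608. 393.]
0.01 face top [350. 123.] [287. 150.] lip top [479. 217.] [435. 240.]
0.02 face top [365. 129.] [302. 156.] lip top [496. 224.] [451. 248.]
0.03 face top [380. 135.] [317. 163.] lip top [513. 231.] [468. 255.]
```

The bar, face, tab and side-view checks agree: yaw is about 2.772 and jaw travel about 0.018. I'll move above the pad, aiming for TCP (0.585, -0.055), with the gripper closed and its y axis across the bar.

apply_moves(deltas=[[255, 3, 3.6, 0, 0, 0, -0.06], [255, 3, 3.6, 0, 0, 0, -0.06], [255, 3, 3.6, 0, 0, 0, -0.06], [255, 3, 3.6, 0, 0, 0, -0.06], [255, 3, 3.6, 0, 0, 0, -0.06], [255, 3, 3.6, 0, 0, 0, -0.06], [255, 3, 3.6, 0, 0, 0, -0.06], [255, 3, 3.6, 0, 0, 0, -0.06], [255, 3, 3.6, 0, 0, 0, -0.06], [255, 3, 3.6, 0, 0, 0, -0.06]])

```text
time_s: 1.1
ee_pos: [0.5088, -0.1473, 0.2303]
eef_rot: [-3.142, 0.0, -0.215]
force: [0.2, -1.3, 0.2]
grip_width: 0.0173
grip_force: 0.0
```

apply_moves(deltas=[[255, 2.5, 3.1, -1, 0, 0, -0.05], [255, 2.6, 3.1, -1, 0, 0, -0.05], [255, 2.6, 3.2, -1, 0, 0, -0.056], [255, 0, 0, -2, 0, 0, 0], [255, 0, 0, -2, 0, 0, 0], [255, 0, 0, -1, 0, 0, 0], [255, 0, 0, 0, 0, 0, 0]])

```text
time_s: 1.8
ee_pos: [0.5843, -0.0552, 0.1491]
eef_rot: [3.141, 0.003, -0.368]
force: [-0.4, -1.0, 0.4]
grip_width: 0.0005
grip_force: 0.0
```

Run:
```python
from h import *
o=ctrl.get_obs();print(o['ee_pos'],o['eef_rot'],o['force'],o['grip_width'],o['time_s'])
w=snap('wrist','w1.png');print(w['K'],w['hand_eye'])
```

```text
[ 0.58434932 -0.05517825  0.14912531] [ 3.14106015e+00  2.57766204e-03 -3.68429945e-01] [-0.37171814 -1.01592584  0.36796707] 0.0004568671350896336 1.8
[[325.1922621    0.         281.84676604]
 [  0.         325.1922621  210.78448515]
 [  0.           0.           1.        ]] [[-4.36792719e-04  9.68169436e-01  2.50295332e-01  7.34491563e-02]
 [ 9.99999843e-01  3.34905224e-04  4.49659400e-04  1.11070930e-03]
 [ 3.51521274e-04  2.50295489e-01 -9.68169430e-01 -1.54840592e-01]
 [ 0.00000000e+00  0.00000000e+00  0.00000000e+00  1.00000000e+00]]
```

View pics/w1.png

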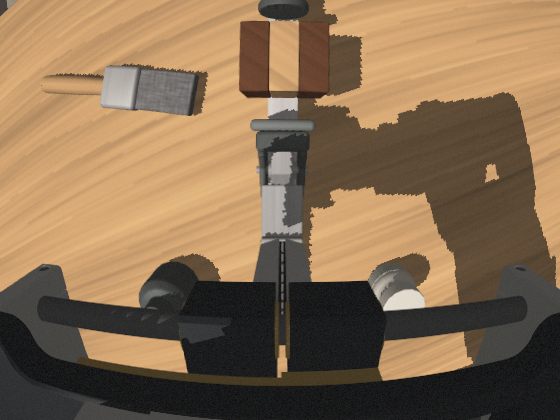

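The wrist view shows the bar, tab and block lined up on the tool's centre line, near column 282. The jaw's face edge is at row about 121, the tab's front at row about 185, and the fingertip edge at row about 240. I'll check distances along the bar.

```bash
cat >> h.py <<'E'
def wproj(w,p): # tool pt -> pixel
    H=w['hand_eye'];q=H[:3,:3].T@(np.array(p)-H[:3,3]);v=np.array([q[0],-q[1],-q[2]]);th=np.arctan2(np.hypot(v[0],v[1]),v[2]);n=v[:2]/np.hypot(v[0],v[1])
    return np.round([w['K'][0,2]+w['K'][0,0]*th*n[0],w['K'][1,2]+w['K'][1,1]*th*n[1]],1)
def wloc(w,u,v,zw,ee): # pixel -> tool x,y (tool down) at world height zw
    K=w['K'];a=(u-K[0,2])/K[0,0];b=(v-K[1,2])/K[1,1];th=np.hypot(a,b)
    d=np.array([a/th*np.sin(th),-b/th*np.sin(th),-np.cos(th)]);H=w['hand_eye'];d=H[:3,:3]@d;o=H[:3,3]
    z=ee[2]-zw; return np.round(o+d*(z-o[2])/d[2],4)
E
python3 - <<'E'
from h import *
w=ctrl.camera('wrist');e=ctrl.get_obs()['ee_pos']
for x in(-.008,.008,.012):print('tip',x,wproj(w,[x,.0125,.025]))
print('jaw face top',wloc(w,282,121,.087,e))
print('tab front',wloc(w,282,185,.060,e))
print('block edge',wloc(w,283,97,.086,e),wloc(w,283,92,.086,e))
print('tab edges at r210',wloc(w,262,210,.06,e),wloc(w,303,210,.06,e))
cv2.imwrite('pics/w1c.png',cv2.resize(cv2.imread('pics/w1.png')[80:300,210:350],(509,800))[:600])
E
```

```text
tip -0.008 [300.8 266.7]
tip 0.008 [301.4 242. ]
tip 0.012 [301.5 235.6]
jaw face top [0.0785 0.0011 0.0642]
tab front [0.0303 0.0011 0.0912]
block edge [0.0948 0.0018 0.0652] [0.0983 0.0018 0.0652]
tab edges at r210 [ 0.0105 -0.0145  0.0912] [0.0105 0.0175 0.0912]
```

View pics/w1c.png

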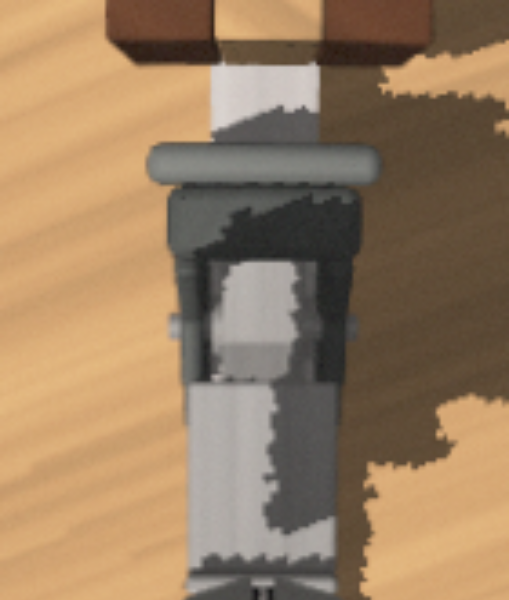

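The wrist view puts the tip about 10 mm behind mid-tab, nearly over the lip. The top view's tab corners give about 7 mm. I'll shift 6.5 mm towards the jaw and descend.

apply_moves(deltas=[[255, 0.56, -0.35, 0, 0, 0, 0], [255, 0, 0, -2, 0, 0, 0], [255, 0, 0, -2, 0, 0, 0], [255, 0, 0, -1.5, 0, 0, 0], [255, 0, 0, 0, 0, 0, 0], [255, 0, 0, 0, 0, 0, 0]])

```text
time_s: 2.5
ee_pos: [0.591, -0.0588, 0.0962]
eef_rot: [-3.141, -0.001, -0.368]
force: [0.9, 0.2, 0.2]
grip_width: 0.0006
grip_force: 0.0
```

Run:
```python
from h import *
o=ctrl.get_obs();print(o['ee_pos'],o['force'])
c=snap('side','s2.png')
e=o['ee_pos'];print((np.array(proj(c,e-[0,0,.025]))-[200,110])*5)
w=ctrl.camera('wrist')['img']
im=cv2.imread('pics/s2.png')[110:210,220:340];im=cv2.resize(im,(600,500),interpolation=cv2.INTER_CUBIC);cv2.imwrite('pics/s2c.png',im)
```

```text
[ 0.59100929 -0.05881605  0.09616665] [0.85462254 0.23514136 0.16947426]
[494.93007536 215.22167039]
```

View pics/s2c.png

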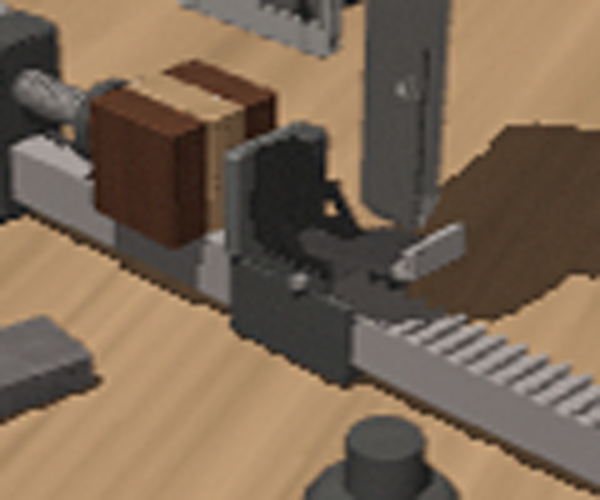

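The crop shows the tip just above the tab and on the jaw side of the lip (tip at about (395,215), lip at about (435,250)). I'll press down in small steps.

apply_moves(deltas=[[255, 0, 0, -0.5, 0, 0, 0], [255, 0, 0, -0.5, 0, 0, 0], [255, 0, 0, -0.2, 0, 0, 0], [255, 0, 0, 0, 0, 0, 0]])

```text
time_s: 3.0
ee_pos: [0.5904, -0.0585, 0.0832]
eef_rot: [3.142, 0.001, -0.368]
force: [-1.6, 0.5, 4.3]
grip_width: 0.0004
grip_force: 1.5
```

apply_moves(deltas=[[255, 0, 0, -0.15, 0, 0, 0], [255, 0, 0, -0.15, 0, 0, 0], [255, 0, 0, 0, 0, 0, 0]])

```text
time_s: 3.3
ee_pos: [0.5906, -0.0586, 0.0804]
eef_rot: [-3.142, -0.0, -0.368]
force: [-2.0, 1.8, 4.0]
grip_width: 0.0008
grip_force: 1.9
```

apply_moves(deltas=[[255, 0, 0, -0.15, 0, 0, 0], [255, 0, 0, -0.1, 0, 0, 0], [255, 0, 0, 0, 0, 0, 0]])

```text
time_s: 3.6
ee_pos: [0.5907, -0.0587, 0.0781]
eef_rot: [-3.141, -0.001, -0.368]
force: [-1.6, 0.9, 4.9]
grip_width: 0.0002
grip_force: 2.7
```

apply_moves(deltas=[[255, 0, 0, -0.1, 0, 0, 0], [255, 0, 0, 0, 0, 0, 0]])

```text
time_s: 3.8
ee_pos: [0.5908, -0.0587, 0.0772]
eef_rot: [-3.141, -0.001, -0.368]
force: [-2.7, 1.4, 5.8]
grip_width: 0.0008
grip_force: 2.9
```

apply_moves(deltas=[[255, 0, 0, -0.1, 0, 0, 0], [255, 0, 0, 0, 0, 0, 0]])

```text
time_s: 4.0
ee_pos: [0.5908, -0.0587, 0.0762]
eef_rot: [-3.141, -0.001, -0.368]
force: [-2.1, 1.0, 6.6]
grip_width: 0.0001
grip_force: 3.0
```

apply_moves(deltas=[[255, 0, 0, -0.1, 0, 0, 0], [255, 0, 0, 0, 0, 0, 0]])

```text
time_s: 4.2
ee_pos: [0.5912, -0.0588, 0.0758]
eef_rot: [-3.141, -0.002, -0.368]
force: [-1.9, 1.4, 7.4]
grip_width: 0.0005
grip_force: 4.7
```

apply_moves(deltas=[[255, 0, 0, -0.07, 0, 0, 0], [255, 0, 0, 0, 0, 0, 0]])

```text
time_s: 4.4
ee_pos: [0.5915, -0.0589, 0.0756]
eef_rot: [-3.141, -0.003, -0.368]
force: [-2.7, 0.5, 12.4]
grip_width: 0.0003
grip_force: 6.5
```

That's the hard stop, at about 12 N. Now I'll push towards the stop along (-0.932, 0.361).

apply_moves(deltas=[[255, -0.19, 0.07, 0, 0, 0, 0], [255, -0.19, 0.07, 0, 0, 0, 0], [255, -0.19, 0.07, 0, 0, 0, 0], [255, -0.19, 0.07, 0, 0, 0, 0], [255, 0, 0, 0, 0, 0, 0]])

```text
time_s: 4.9
ee_pos: [0.5843, -0.0562, 0.0757]
eef_rot: [-3.141, -0.004, -0.368]
force: [0.5, -0.5, 10.6]
grip_width: 0.0006
grip_force: 5.2
```

apply_moves(deltas=[[255, -0.28, 0.11, 0, 0, 0, 0], [255, -0.28, 0.11, 0, 0, 0, 0], [255, -0.28, 0.11, 0, 0, 0, 0], [255, -0.28, 0.11, 0, 0, 0, 0], [255, -0.28, 0.11, 0, 0, 0, 0]])

```text
time_s: 5.4
ee_pos: [0.5705, -0.0507, 0.0757]
eef_rot: [-3.141, -0.005, -0.368]
force: [1.8, 0.2, 9.7]
grip_width: 0.0003
grip_force: 4.8
```

Run:
```python
from h import *
o=ctrl.get_obs();print(o['ee_pos'],o['force'])
c=snap('side','s3.png')
im=cv2.imread('pics/s3.png')[110:210,220:340];im=cv2.resize(im,(600,500),interpolation=cv2.INTER_CUBIC);cv2.imwrite('pics/s3c.png',im)
```

```text
[ 0.57045621 -0.05071403  0.0757129 ] [1.76695853 0.23001153 9.6697466 ]
```

View pics/s3c.png

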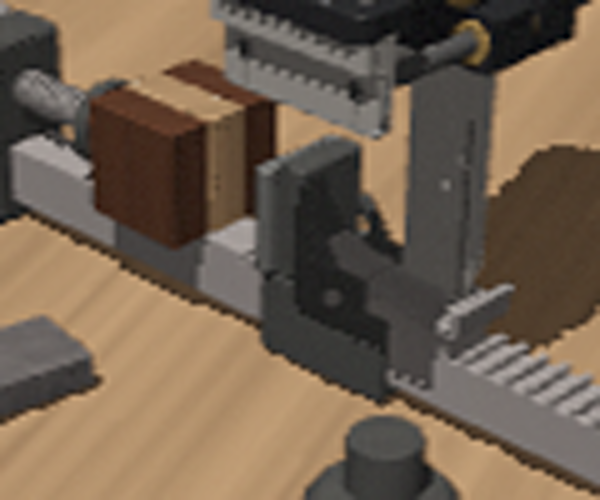

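The jaw has come back about 15 mm with the release held down, the fingertip is against the lip, and the block hasn't moved. I'll keep pushing.

apply_moves(deltas=[[255, -0.37, 0.145, 0, 0, 0, 0], [255, -0.37, 0.145, 0, 0, 0, 0], [255, -0.37, 0.145, 0, 0, 0, 0], [255, -0.37, 0.145, 0, 0, 0, 0], [255, -0.37, 0.145, 0, 0, 0, 0], [255, -0.37, 0.145, 0, 0, 0, 0], [255, -0.37, 0.145, 0, 0, 0, 0], [255, -0.37, 0.145, 0, 0, 0, 0], [255, -0.37, 0.145, 0, 0, 0, 0], [255, -0.37, 0.145, 0, 0, 0, 0]])

```text
time_s: 6.45
ee_pos: [0.5335, -0.0362, 0.0757]
eef_rot: [-3.141, -0.005, -0.368]
force: [2.9, -1.4, 10.9]
grip_width: 0.0006
grip_force: 5.1
```

apply_moves(deltas=[[255, -0.37, 0.145, 0, 0, 0, 0], [255, -0.37, 0.145, 0, 0, 0, 0], [255, -0.37, 0.145, 0, 0, 0, 0], [255, -0.37, 0.145, 0, 0, 0, 0], [255, -0.37, 0.145, 0, 0, 0, 0], [255, -0.37, 0.145, 0, 0, 0, 0], [255, -0.37, 0.145, 0, 0, 0, 0], [255, -0.37, 0.145, 0, 0, 0, 0], [255, -0.37, 0.145, 0, 0, 0, 0], [255, -0.37, 0.145, 0, 0, 0, 0]])

```text
time_s: 7.45
ee_pos: [0.4966, -0.0217, 0.0756]
eef_rot: [-3.141, -0.005, -0.368]
force: [2.0, -1.7, 11.4]
grip_width: 0.0006
grip_force: 5.4
```

Run:
```python
from h import *
o=ctrl.get_obs();print(o['ee_pos'],o['force'])
c=snap('side','s4.png')
im=cv2.imread('pics/s4.png')[110:230,250:400];im=cv2.resize(im,(750,600),interpolation=cv2.INTER_CUBIC);cv2.imwrite('pics/s4c.png',im)
```

```text
[ 0.49655069 -0.02165852  0.07561047] [ 1.98893948 -1.70715878 11.44612609]
```

View pics/s4c.png

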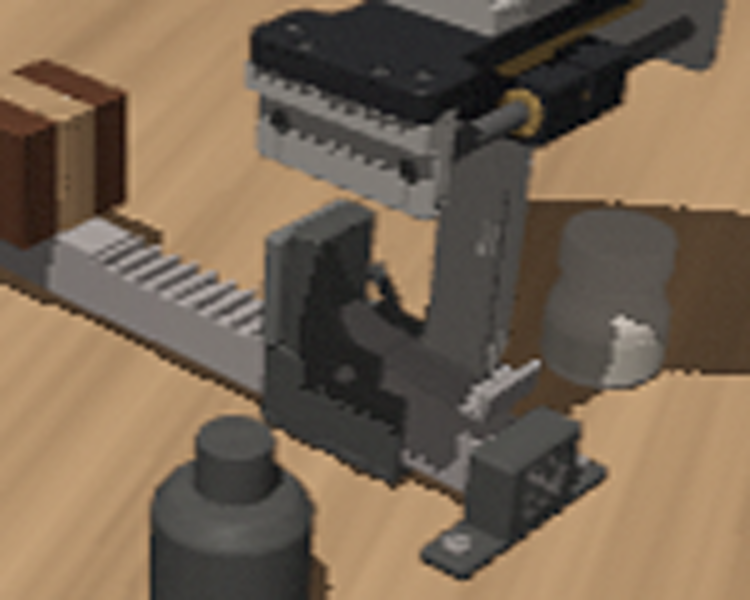

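The sleeve is about 25–30 mm short of the stop and everything else is untouched. I'll push 20 mm, then slow down.

apply_moves(deltas=[[255, -0.37, 0.145, 0, 0, 0, 0], [255, -0.37, 0.145, 0, 0, 0, 0], [255, -0.37, 0.145, 0, 0, 0, 0], [255, -0.37, 0.145, 0, 0, 0, 0], [255, -0.28, 0.11, 0, 0, 0, 0], [255, 0, 0, 0, 0, 0, 0]])

```text
time_s: 8.1
ee_pos: [0.4787, -0.0147, 0.0756]
eef_rot: [-3.141, -0.004, -0.368]
force: [-1.1, 0.5, 12.9]
grip_width: 0.0004
grip_force: 6.4
```

apply_moves(deltas=[[255, -0.14, 0.055, 0, 0, 0, 0], [255, -0.14, 0.055, 0, 0, 0, 0], [255, -0.14, 0.055, 0, 0, 0, 0], [255, 0, 0, 0, 0, 0, 0]])

```text
time_s: 8.5
ee_pos: [0.4747, -0.0131, 0.0756]
eef_rot: [-3.141, -0.005, -0.368]
force: [1.2, 0.1, 12.7]
grip_width: 0.0005
grip_force: 6.0
```

apply_moves(deltas=[[255, -0.14, 0.055, 0, 0, 0, 0], [255, -0.14, 0.055, 0, 0, 0, 0], [255, 0, 0, 0, 0, 0, 0]])

```text
time_s: 8.8
ee_pos: [0.4719, -0.012, 0.0756]
eef_rot: [-3.141, -0.005, -0.368]
force: [1.8, -0.9, 11.3]
grip_width: 0.0006
grip_force: 6.0
```

apply_moves(deltas=[[255, -0.14, 0.055, 0, 0, 0, 0], [255, -0.14, 0.055, 0, 0, 0, 0], [255, 0, 0, 0, 0, 0, 0]])

```text
time_s: 9.1
ee_pos: [0.4691, -0.0109, 0.0756]
eef_rot: [-3.141, -0.005, -0.368]
force: [0.8, -0.7, 12.0]
grip_width: 0.0003
grip_force: 6.1
```

apply_moves(deltas=[[255, -0.14, 0.055, 0, 0, 0, 0], [255, -0.14, 0.055, 0, 0, 0, 0], [255, 0, 0, 0, 0, 0, 0]])

```text
time_s: 9.4
ee_pos: [0.4665, -0.0098, 0.0756]
eef_rot: [-3.14, -0.005, -0.368]
force: [2.8, -1.2, 11.3]
grip_width: 0.0003
grip_force: 5.0
```

apply_moves(deltas=[[255, -0.14, 0.055, 0, 0, 0, 0], [255, 0, 0, 0, 0, 0, 0]])

```text
time_s: 9.6
ee_pos: [0.4651, -0.0093, 0.0754]
eef_rot: [-3.14, -0.005, -0.368]
force: [4.6, -1.0, 8.5]
grip_width: 0.0007
grip_force: 4.1
```

apply_moves(deltas=[[255, -0.14, 0.055, 0, 0, 0, 0], [255, 0, 0, 0, 0, 0, 0]])

```text
time_s: 9.8
ee_pos: [0.4634, -0.0087, 0.0752]
eef_rot: [-3.141, -0.004, -0.368]
force: [3.5, -1.3, 7.2]
grip_width: 0.0002
grip_force: 3.4
```

apply_moves(deltas=[[255, -0.14, 0.055, 0, 0, 0, 0], [255, 0, 0, 0, 0, 0, 0]])

```text
time_s: 10.0
ee_pos: [0.4618, -0.0081, 0.075]
eef_rot: [-3.141, -0.004, -0.368]
force: [2.4, -0.5, 5.5]
grip_width: 0.0007
grip_force: 2.8
```

The tip is sliding down the tab towards the lip, so the jaw is probably on the stop. I'll follow it down and push until the lip takes the load.

apply_moves(deltas=[[255, 0, 0, -0.1, 0, 0, 0], [255, -0.14, 0.055, -0.05, 0, 0, 0], [255, 0, 0, 0, 0, 0, 0]])

```text
time_s: 10.3
ee_pos: [0.4616, -0.0079, 0.0746]
eef_rot: [-3.14, -0.007, -0.368]
force: [4.8, -4.1, 13.4]
grip_width: 0.0005
grip_force: 6.6
```

apply_moves(deltas=[[255, -0.14, 0.055, -0.05, 0, 0, 0], [255, 0, 0, 0, 0, 0, 0]])

```text
time_s: 10.5
ee_pos: [0.4606, -0.0074, 0.0743]
eef_rot: [-3.14, -0.008, -0.368]
force: [5.2, -3.1, 15.5]
grip_width: 0.0005
grip_force: 7.3
```

Run:
```python
from h import *
o=ctrl.get_obs();print(o['ee_pos'],o['force'])
c=snap('side','s5.png')
im=cv2.imread('pics/s5.png')[130:230,270:395];im=cv2.resize(im,(750,600),interpolation=cv2.INTER_CUBIC);cv2.imwrite('pics/s5c.png',im)
```

```text
[ 0.46055665 -0.00738105  0.07429176] [ 5.16567709 -3.11184943 15.52728609]
```

View pics/s5c.png

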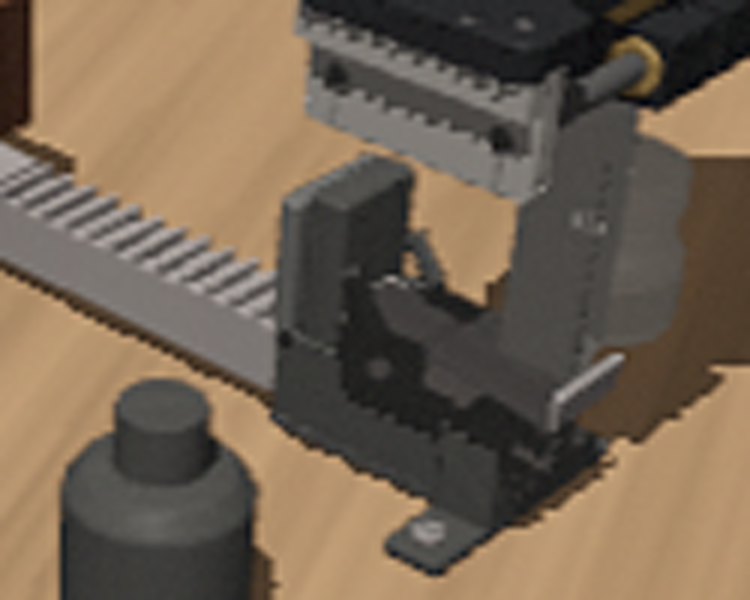

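The sleeve is up against the stop, with about 6 N horizontally. I'll lift straight up so the release springs back.

apply_moves(deltas=[[255, 0, 0, 0.2, 0, 0, 0], [255, 0, 0, 0.3, 0, 0, 0], [255, 0, 0, 0.3, 0, 0, 0], [255, 0, 0, 0.4, 0, 0, 0], [255, 0, 0, 0.5, 0, 0, 0], [255, 0, 0, 1, 0, 0, 0], [255, 0, 0, 2, 0, 0, 0], [255, 0, 0, 3, 0, 0, 0], [255, 0, 0, 4, 0, 0, 0], [255, 0, 0, 4, 0, 0, 0]])

```text
time_s: 11.55
ee_pos: [0.4573, -0.0067, 0.2303]
eef_rot: [3.141, 0.001, -0.368]
force: [0.8, 0.0, 0.6]
grip_width: 0.0005
grip_force: 0.0
```

apply_moves(deltas=[[255, -1, -4, 2, 0, 0, 0], [255, -1, -4, 0, 0, 0, 0], [255, -1, -4, 0, 0, 0, 0], [255, -1, -4, 0, 0, 0, 0], [255, -1, -4, 0, 0, 0, 0], [255, 0, 0, 0, 0, 0, 0]])

```text
time_s: 12.15
ee_pos: [0.4065, -0.21, 0.2488]
eef_rot: [3.141, 0.001, -0.372]
force: [-0.4, 0.4, -0.5]
grip_width: 0.0002
grip_force: 0.0
```

Run:
```python
from h import *
o=ctrl.get_obs();print(o['ee_pos'],o['force'],o['time_s'])
snap('side','s6.png');snap('top','t6.png')
im=cv2.imread('pics/s6.png')[130:230,230:395];im=cv2.resize(im,(800,485),interpolation=cv2.INTER_CUBIC)
t=cv2.resize(cv2.imread('pics/t6.png')[140:300,260:420],(485,485),interpolation=cv2.INTER_CUBIC)
cv2.imwrite('pics/f6.png',cv2.resize(np.hstack([im,t]),(800,302)))
a=cv2.imread('pics/top0.png').astype(int);b=cv2.imread('pics/t6.png').astype(int)
for n,s in(('block',np.s_[140:180,352:393]),('stake',np.s_[230:262,262:294]),('jar',np.s_[270:300,373:408]),('brush',np.s_[110:170,245:332])):print(n,abs(a-b)[s].mean())
```

```text
[ 0.40651018 -0.21004111  0.24884495] [-0.41591365  0.38799104 -0.49000486] 12.15
block 2.861382113821138
stake 2.3268229166666665
jar 1.8771428571428572
brush 2.0773946360153257
```

View pics/f6.png

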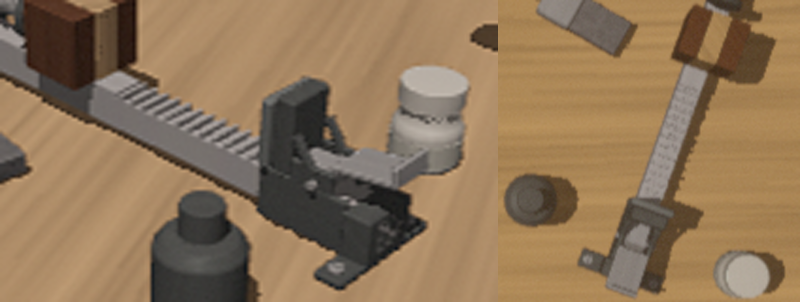

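The final view shows the jaw against the stop, the release back up, and the block, stake, jar and brush where they were.

```bash
python3 -c "
from station import ctrl
print(ctrl.hand_in())"
```

```text
the job is handed in; nothing more can be done
None
```

The clamp is open and handed in: in the last pictures the jaw is back against the end stop with the release sprung up, and the block, stake, jar and brush haven't moved (about 12 s used, no verdict shown).

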